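Mark the softest instrument foot

ROBOT

A 6-joint arm with a two-finger parallel gripper is mounted at the origin on a cart in front of the work surface, level with it; the furniture and walls round the work are solid. World frame = base frame: x ahead of the robot, y to its left, z up, the work surface at z = 0. Lengths are in m, angles in degrees, forces in N, time in s.
With the tool pointing down it reaches from about 0.25 to 0.725 m from the base axis. Payload 9.7 kg.
Tool frame: the origin (TCP) lies at the centre of the arm's flange, where the gripper is bolted on; the fingertips stand 173 mm ahead of it and the grasp point (between the pads) lies 155 mm ahead of it; z points along the fingers, y is the line along which they close (so a half turn about z gives the same grasp; the last joint's range is limited). The gripper opens to 85 mm and grips with 20 to 120 N. Pads are 22 mm wide; open, the fingers measure 114 mm over their backs; the gripper's body (76 mm by 85 mm) begins 54 mm behind the grasp point. The pads swing forward as they close: fully open they stand 13 mm farther back than shut.
Start: joints at [76.203, 4.979, 10.078, 95.1, 0, 90], TCP at [0.131, 0.534, 0.405] pointing down, gripper open.
Joint ranges: [-179.16, 179.16], [-48.56, 103.87], [-65.8, 70.77], [-126.05, 130.52], [-82.76, 87.17], [-180, 180]. Speed limits (degrees/s): [127.2, 127.2, 147.25, 180, 180, 180].

INTERFACE

Orientations are given as [roll, pitch, yaw] about the fixed x, y, z axes, in that order (R = Rz(yaw) Ry(pitch) Rx(roll)).
In Python, from workcell import monitor, camera, get_calibration, bot gives the robot as it stands.
- The arm moves only by the tool carry_out, never from a script. Its argument "targets" is text: rows parted by semicolons, each of 7 numbers parted by spaces: the shift along the tool's x, y, z in units of 0.04 m (1.0 is 0.04 m), then the turn, a rotation vector about the tool's x, y, z in units of 0.1 rad (1.0 is 0.1 rad), then the opening, from -1 (shut) to 1 (fully open), so that 0 is half open. A call has exactly 8 rows; each row shifts and turns the commanded pose from where the row before left it, along the tool's axes as they then stand; what a row does not reach is not made up. A row lasts 1/12 s, in which the tool goes at most 41.7 mm and 7.16 degrees, less where a joint would pass 70% of its speed; a pose out of reach is approached as far as the arm can. A call with a number of a shift or a turn outside -1 to 1 is refused whole. A call with a gripper value outside its range is refused whole. The fingers move at their own pace and stop on an object; "newtons" is the grip in N (left out, the last holds). Time passes only in rows, so rows that do not move let the fingers close, or fill a call up. It gives the time, the measured TCP pose, the force, the opening and the grip force at its end, in the units of the state.
- monitor.get_obs(): the state, without advancing time (a new reading comes with each control period).
- camera(name): name is "scene" or "top" or "wrist"; returns the picture (384x512x3 uint8, red, green, blue); there is no depth.
- get_calibration(name): a dict with "fx", "fy", "cx", "cy" (pixels), "D" ([k1, k2, p1, p2, k3] as OpenCV has them; the pictures are not rectified), "view" (4x4, takes a point from world to camera coordinates). Camera axes: x right, y down, z forward; pixel columns grow to the right and rows downward; lengths in m; the calibration is good to about 2 mm. A picture is of the moment at which its call begins: read the wrist's pose just before it. get_calibration takes no time and is no camera call; for the wrist camera it gives the pose at the moment of the call.
- bot.job_done(): hands the job in; it is judged then, once.
The state is a dict: "time": time; "q": joint angles; "qd": joint speeds; "joint_efforts": joint torques, N m; "ee_pos": TCP position; "tcp_rot": TCP orientation; "wrist_force": force on the tool from outside, world axes, zero at the start; "torque": the same for the moment, N m; "opening": finger opening in m; "grasp_force": force on a finger pad.
Only numpy, scipy, OpenCV 4.12 (cv2) and the standard library are available. Lean on these libraries where they do the work, as an engineer would, in place of code of your own. Each camera call takes 0.05 s, during which the arm holds its last target. There are 200 camera calls.

TASK

Three spring-mounted instrument feet stand on test blocks in a row. With the fingertips, press down the round pad of each block, one after another from left to right as the robot sees them, to find the softest spring, then push the white tag of that block fully down and leave the other two tags up. Only press: do not lift or shift the blocks or the things around them, and draw the hand clear at the end.

Things in the scene. Friction and masses are not known exactly. Their poses are not given: they have to be found in the camera images.
- mount_a: Test block a: loose grey steel base plate 160 x 80 x 10 mm, 2 kg, carrying a round spring-mounted pad at its far end and a white tag at its near end. Origin: centre of the underside; x runs from the tag towards the pad, z up. The three blocks look alike and stand in a row from left (+y) to right (-y), in any order.
- pad_a_top (a point): Centre of the top of block a's pad: round, 50 mm across (black rubber face 46 mm), top 60 mm above the bench when up; 35 mm along +x from the block's origin. Moves with the pad.
- pad_a (a joint): How far pad a is pressed down, m: 0 up (the two firmer pads rest at about -0.0006, half a millimetre higher, too little to see), 0.015 on its stop. A spring returns it. It starts to move at about 0.4 N; the three springs have about 0.35, 0.75 and 1.3 N per mm, and which pad has which is not told: 5 N sinks the pads by about 13, 6 and 3.5 mm.
- tag_a_top (a point): Centre of the top of block a's tag: white plastic head 22 mm (x) by 30 mm (y) by 7 mm thick on a flat stem, top 61 mm above the bench when up, 43 mm when down; 45 mm along -x from the block's origin, so 80 mm from the pad's centre. Moves with the tag.
- tag_a (a joint): How far tag a is pushed down into its guide, m: 0 up (as at the start), 0.018 fully down, head on the guide. It takes about 3 N and stays where it is left.
- mount_b: Test block b: loose grey steel base plate 160 x 80 x 10 mm, 2 kg, carrying a round spring-mounted pad at its far end and a white tag at its near end. Origin: centre of the underside; x runs from the tag towards the pad, z up. The three blocks look alike and stand in a row from left (+y) to right (-y), in any order.
- pad_b_top (a point): Centre of the top of block b's pad: round, 50 mm across (black rubber face 46 mm), top 60 mm above the bench when up; 35 mm along +x from the block's origin. Moves with the pad.
- pad_b (a joint): How far pad b is pressed down, m: 0 up (the two firmer pads rest at about -0.0006, half a millimetre higher, too little to see), 0.015 on its stop. A spring returns it. It starts to move at about 0.4 N; the three springs have about 0.35, 0.75 and 1.3 N per mm, and which pad has which is not told: 5 N sinks the pads by about 13, 6 and 3.5 mm.
- tag_b_top (a point): Centre of the top of block b's tag: white plastic head 22 mm (x) by 30 mm (y) by 7 mm thick on a flat stem, top 61 mm above the bench when up, 43 mm when down; 45 mm along -x from the block's origin, so 80 mm from the pad's centre. Moves with the tag.
- tag_b (a joint): How far tag b is pushed down into its guide, m: 0 up (as at the start), 0.018 fully down, head on the guide. It takes about 3 N and stays where it is left.
- mount_c: Test block c: loose grey steel base plate 160 x 80 x 10 mm, 2 kg, carrying a round spring-mounted pad at its far end and a white tag at its near end. Origin: centre of the underside; x runs from the tag towards the pad, z up. The three blocks look alike and stand in a row from left (+y) to right (-y), in any order.
- pad_c_top (a point): Centre of the top of block c's pad: round, 50 mm across (black rubber face 46 mm), top 60 mm above the bench when up; 35 mm along +x from the block's origin. Moves with the pad.
- pad_c (a joint): How far pad c is pressed down, m: 0 up (the two firmer pads rest at about -0.0006, half a millimetre higher, too little to see), 0.015 on its stop. A spring returns it. It starts to move at about 0.4 N; the three springs have about 0.35, 0.75 and 1.3 N per mm, and which pad has which is not told: 5 N sinks the pads by about 13, 6 and 3.5 mm.
- tag_c_top (a point): Centre of the top of block c's tag: white plastic head 22 mm (x) by 30 mm (y) by 7 mm thick on a flat stem, top 61 mm above the bench when up, 43 mm when down; 45 mm along -x from the block's origin, so 80 mm from the pad's centre. Moves with the tag.
- tag_c (a joint): How far tag c is pushed down into its guide, m: 0 up (as at the start), 0.018 fully down, head on the guide. It takes about 3 N and stays where it is left.
- bung: brown tapered rubber bung, 28 mm across, 26 mm tall, loose bystander behind the blocks; origin at the centre of its underside.
- tape: roll of tape lying flat, 83 mm across, 19 mm tall, loose bystander at the right; origin at the centre of its underside.
- pen: marker pen lying on the bench, 134 mm long, loose bystander at the left; origin at the centre of its underside.

How it is judged:
By the outcome, as a careful person would: the job done as asked, in the order asked, and still so for the second after the job is handed in, with the robot touching nothing.
It also fails if it takes over 58 s, if anything falls off the work surface, if the arm or the gripper's body presses on something with over 40 N, if the wrist force passes 120 N, or if a joint passes its speed limit or range.

## Working session

There is one attempt and no reset: what is moved stays moved. The work goes in short steps, Python scripts to look and compute and a tool call to move; the robot and the scene stay as the last step left them, time stands still between calls to the robot, and variables do not carry over. Pictures are saved under pics/ and viewed, at most 10 in all, crops included, and the job is handed in when it is done.

Besides the shell and the picture viewer there is one more tool, called after ">>>" as a command line: name --argument value ..., lists and objects as JSON in quotes. carry_out: Moves the arm, as the interface text tells. Shifts and turns lie within -1 to 1; 1 stands for 0.04 m of shift or 0.1 rad of turn. Its arguments: {"type":"object","properties":{"targets":{"type":"string"},"newtons":{"type":"number"}},"required":["targets"]}

```bash
mkdir -p pics; ls; python3 - <<'E'
from workcell import monitor,camera,get_calibration
import cv2,numpy as np
o=monitor.get_obs();print(o)
for n in("top","scene"):
    im=camera(n);cv2.imwrite(f"pics/{n}0.png",im[:,:,::-1])
    c=get_calibration(n);print(n,c)
E
```

```text
pics
{'time': 0.0, 'q': array([ 7.62029597e+01,  5.01083832e+00,  1.00331758e+01,  9.51003636e+01,
       -1.04004730e-03,  9.00001696e+01]), 'qd': array([-0.0533941 , -0.01660204, -0.03055149,  0.1543878 ,  0.02916576,
        0.05608011]), 'joint_efforts': array([ 2.81024717e-03, -5.20389998e+01,  4.64803648e+01,  1.60668843e-02,
        1.78811970e-04, -7.78051970e-07]), 'ee_pos': array([0.13116601, 0.53412296, 0.40397398]), 'tcp_rot': array([-1.79921974e+02,  1.04027730e-03,  1.66202791e+02]), 'wrist_force': array([ 0.55215697, -0.37414909, -0.32843053]), 'torque': array([ 0.02284117,  0.01432271, -0.03201303]), 'grasp_force': 0.0, 'opening': 0.08556063487681091}
top {'fx': 395.55435360320627, 'fy': 395.55435360320627, 'cx': 257.2056923185207, 'cy': 193.4769095234182, 'D': array([-0.11379723,  0.        ,  0.        ,  0.        ,  0.        ]), 'view': array([[-0.02133482, -0.99960234, -0.01843871,  0.05398267],
       [-0.99302754,  0.02332596, -0.11555173,  0.53349679],
       [ 0.11593588,  0.01584488, -0.99313031,  1.22248427],
       [ 0.        ,  0.        ,  0.        ,  1.        ]])}
scene {'fx': 376.518230084617, 'fy': 376.518230084617, 'cx': 258.0202836215363, 'cy': 194.6211201256311, 'D': array([-0.12582871,  0.        ,  0.        ,  0.        ,  0.        ]), 'view': array([[ 0.75195078, -0.65909333,  0.01288418, -0.40720797],
       [-0.47791541, -0.55850093, -0.67799231,  0.32081265],
       [ 0.45405604,  0.50365929, -0.73495607,  0.9576032 ],
       [ 0.        ,  0.        ,  0.        ,  1.        ]])}
```

View pics/top0.png

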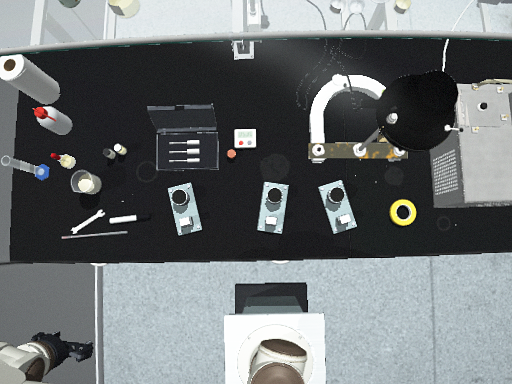

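View pics/scene0.png

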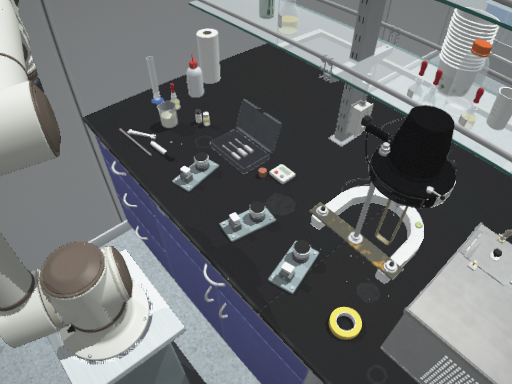

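The top view shows three blocks, with pads near (180,197), (274,195) and (337,195), and tags near (186,222), (270,221) and (344,219). The scene view shows the same three, with pads at (202,161), (257,211) and (302,251). I'll triangulate these.

```bash
cat > h.py <<'E'
import cv2,numpy as np
from workcell import monitor,camera,get_calibration
def ray(c,uv):
    K=np.array([[c['fx'],0,c['cx']],[0,c['fy'],c['cy']],[0,0,1]])
    n=cv2.undistortPoints(np.array([[uv]],float),K,c['D'])[0,0]
    R=c['view'][:3,:3];t=c['view'][:3,3]
    d=R.T@np.array([n[0],n[1],1]);return -R.T@t,d/np.linalg.norm(d)
def onz(c,uv,z):
    o,d=ray(c,uv);return o+d*(z-o[2])/d[2]
def tri(c1,u1,c2,u2):
    o1,d1=ray(c1,u1);o2,d2=ray(c2,u2)
    s=np.linalg.lstsq(np.c_[d1,-d2],o2-o1,rcond=None)[0]
    a=o1+s[0]*d1;b=o2+s[1]*d2;return (a+b)/2,np.linalg.norm(a-b)
def blob(im,c,r,lo,hi):
    "centroid, area of the largest blob with grey in lo..hi within r of c"
    g=cv2.cvtColor(im,cv2.COLOR_RGB2GRAY);m=cv2.inRange(g,lo,hi)
    k=np.zeros_like(m);cv2.circle(k,tuple(map(int,c)),r,255,-1);m&=k
    n,l,s,ce=cv2.connectedComponentsWithStats(m)
    i=1+np.argmax(s[1:,4]);return ce[i],s[i,4]
E
python3 - <<'E'
from h import *
T=cv2.imread('pics/top0.png')[:,:,::-1].copy();S=cv2.imread('pics/scene0.png')[:,:,::-1].copy()
ct,cs=get_calibration('top'),get_calibration('scene')
for p,t,ps,ts in(((180,197),(186,222),(202,161),(186,173)),((274,195),(270,221),(257,211),(235,221)),((337,195),(344,219),(302,251),(288,269))):
    for n,a,b,lo,hi,z in(('pad',p,ps,0,70,.06),('tag',t,ts,225,255,.061)):
        A,na=blob(T,a,10,lo,hi);B,nb=blob(S,b,11,lo,hi)
        X,e=tri(ct,A,cs,B);print(n,A.round(1),na,B.round(1),nb,X.round(4),round(e,4),onz(ct,A,z).round(4))
x=T[165:250,150:370];y=S[140:300,160:330]
cv2.imwrite('pics/z.png',np.vstack([cv2.resize(x,(792,306),interpolation=2),np.hstack([cv2.resize(y,(306,288),interpolation=2),np.zeros((288,486,3),np.uint8)])])[:,:,::-1])
E
```

```text
pad [178.7 196.3] 151 [201.3 155.8] 149 [0.5286 0.2852 0.0634] 0.0022 [0.5281 0.2865 0.06  ]
tag [184.  220.9] 72 [184.9 168.6] 36 [0.4512 0.2696 0.0614] 0.0004 [0.451  0.2698 0.061 ]
pad [274.4 194.7] 149 [257.5 205.8] 143 [ 0.5267 -0.0119  0.0612] 0.0017 [ 0.5261 -0.0115  0.06  ]
tag [270.7 220. ] 69 [234.2 216.4] 54 [0.4481 0.0018 0.0604] 0.0002 [0.4482 0.0018 0.061 ]
pad [336.7 194.3] 150 [302.  246.2] 153 [ 0.5232 -0.205   0.0608] 0.0013 [ 0.5228 -0.2047  0.06  ]
tag [344.9 218.5] 73 [287.4 266.7] 75 [ 0.447  -0.2265  0.0605] 0.0009 [ 0.4473 -0.2266  0.061 ]
```

View pics/z.png

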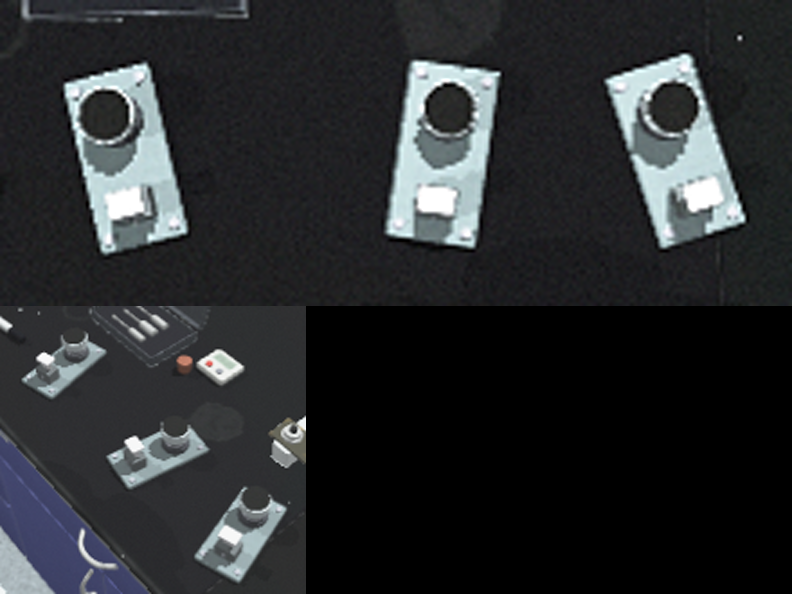

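The triangulated heights (about 61 mm) and the pad–tag spacings (79 to 80 mm) match the text. I'll shut the fingers, turn the yaw to about 90° so the last joint stays in range, and then move out.

>>> carry_out --targets "0 0 0.2 0 0 1 -1;0 0 0.2 0 0 1 -1;0 0 0.2 0 0 1 -1;0 0 0.2 0 0 1 -1;0 0 0.2 0 0 1 -1;0 0 0.2 0 0 1 -1;0 0 0.2 0 0 1 -1;0 0 0.2 0 0 1 -1" --newtons 30

```text
time: 0.77
ee_pos: [0.1312, 0.5341, 0.3399]
tcp_rot: [-180.0, 0.0, 120.1]
wrist_force: [0.3, -0.5, 0.4]
opening: 0.0004
grasp_force: 0.0
```

>>> carry_out --targets "0 0 0 0 0 1 -1;0 0 0 0 0 1 -1;0 0 0 0 0 1 -1;0 0 0 0 0 1 -1;0 0 0 0 0 1 -1;0 0 0 0 0 0.3 -1;0 0 0 0 0 0 -1;0 0 0 0 0 0 -1"

```text
time: 1.43
ee_pos: [0.1311, 0.5341, 0.3403]
tcp_rot: [-180.0, 0.0, 90.1]
wrist_force: [0.3, 0.4, -0.9]
opening: 0.0002
grasp_force: 0.0
```

>>> carry_out --targets "-0.39 0.62 0 0 0 0 -1;-0.39 0.62 0 0 0 0 -1;-0.39 0.62 0 0 0 0 -1;-0.39 0.62 0 0 0 0 -1;-0.39 0.62 0 0 0 0 -1;-0.39 0.62 0 0 0 0 -1;-0.39 0.62 0 0 0 0 -1;-0.39 0.62 0 0 0 0 -1"

```text
time: 2.1
ee_pos: [0.3306, 0.4083, 0.3407]
tcp_rot: [180.0, -0.0, 90.1]
wrist_force: [0.6, 1.2, -0.0]
opening: -0.0003
grasp_force: 0.0
```

>>> carry_out --targets "-0.39 0.62 0.2 0 0 0 -1;-0.39 0.62 0.2 0 0 0 -1;-0.39 0.62 0.2 0 0 0 -1;-0.39 0.62 0.2 0 0 0 -1;-0.39 0.62 0.2 0 0 0 -1;-0.39 0.62 0.2 0 0 0 -1;-0.39 0.62 0 0 0 0 -1;0 0 0 0 0 0 -1"

```text
time: 2.77
ee_pos: [0.5062, 0.2976, 0.2914]
tcp_rot: [-180.0, 0.1, 89.9]
wrist_force: [-0.3, -0.3, -0.3]
opening: -0.0003
grasp_force: 0.0
```

```bash
python3 - <<'E'
from h import *
print(monitor.get_obs()['ee_pos'],get_calibration('wrist')['view'].round(3))
im=np.vstack([camera('wrist'),camera('top')[100:300]]);cv2.imwrite('pics/w1.png',im[:,:,::-1])
E
```

```text
[0.50617286 0.29758348 0.29143931] [[ 1.    -0.003 -0.    -0.505]
 [-0.002 -0.956  0.292  0.279]
 [-0.001 -0.292 -0.956  0.359]
 [ 0.     0.     0.     1.   ]]
```

View pics/w1.png

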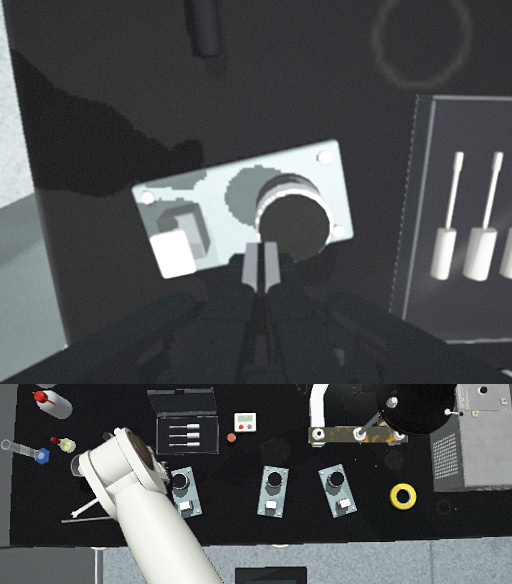

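The wrist view shows block 1 undisturbed, with its pad centred near (295,225) and its tag near (174,254). The shut fingertips are at (262,265), just short of the pad.

```bash
python3 - <<'E'
from h import *
c=get_calibration('wrist');im=cv2.imread('pics/w1.png')[:384,:,::-1].copy()
print(onz(c,(295,226),.06),onz(c,(174,254),.061),monitor.get_obs()['ee_pos'],monitor.get_obs()['wrist_force'])
E
```

```text
[0.52478476 0.29108755 0.06      ] [0.44714735 0.27207556 0.061     ] [0.50377989 0.29943048 0.29213968] [-0.12593348  0.45665026  0.16081046]
```

>>> carry_out --targets "-0.1 0.2 0 0 0 0 -1;-0.1 0.2 0 0 0 0 -1;-0.1 0.18 0 0 0 0 -1;0 0 0.3 0 0 0 -1;0 0 0.3 0 0 0 -1;0 0 0.3 0 0 0 -1;0 0 0.3 0 0 0 -1;0 0 0 0 0 0 -1"

```text
time: 3.53
ee_pos: [0.5253, 0.2879, 0.2408]
tcp_rot: [-179.7, 0.1, 90.0]
wrist_force: [0.0, -0.2, -0.4]
opening: 0.0005
grasp_force: 0.0
```

>>> carry_out --targets "0 0 0 0 0 0 -1;0 0 0 0 0 0 -1;0 0 0 0 0 0 -1;0 0 0 0 0 0 -1;0 0 0 0 0 0 -1;0 0 0 0 0 0 -1;0 0 0 0 0 0 -1;0 0 0 0 0 0 -1"

```text
time: 4.2
ee_pos: [0.5264, 0.2881, 0.2448]
tcp_rot: [180.0, -0.0, 90.0]
wrist_force: [0.1, 0.4, -0.0]
opening: -0.0002
grasp_force: 0.0
```

>>> carry_out --targets "0 0 0.1 0 0 0 -1;0 0 0.1 0 0 0 -1;0 0 0.1 0 0 0 -1;0 0 0.1 0 0 0 -1;0 0 0.1 0 0 0 -1;0 0 0 0 0 0 -1;0 0 0 0 0 0 -1;0 0 0 0 0 0 -1"

```text
time: 4.87
ee_pos: [0.5263, 0.2881, 0.2252]
tcp_rot: [180.0, -0.0, 90.0]
wrist_force: [-1.6, -2.0, 7.1]
opening: -0.0
grasp_force: 3.5
```

>>> carry_out --targets "0 0 0 0 0 0 -1;0 0 0 0 0 0 -1;0 0 0 0 0 0 -1;0 0 0 0 0 0 -1;0 0 0 0 0 0 -1;0 0 0 0 0 0 -1;0 0 0 0 0 0 -1;0 0 0 0 0 0 -1"

```text
time: 5.53
ee_pos: [0.5263, 0.2881, 0.2252]
tcp_rot: [180.0, -0.0, 90.0]
wrist_force: [-2.4, -1.1, 6.5]
opening: -0.0002
grasp_force: 3.5
```

>>> carry_out --targets "0 0 0.1 0 0 0 -1;0 0 0 0 0 0 -1;0 0 0 0 0 0 -1;0 0 0 0 0 0 -1;0 0 0 0 0 0 -1;0 0 0 0 0 0 -1;0 0 0 0 0 0 -1;0 0 0 0 0 0 -1"

```text
time: 6.2
ee_pos: [0.5263, 0.2881, 0.2216]
tcp_rot: [180.0, -0.0, 90.0]
wrist_force: [-3.1, -1.2, 10.0]
opening: -0.0
grasp_force: 4.8
```

>>> carry_out --targets "0 0 -0.2 0 0 0 -1;0 0 -0.3 0 0 0 -1;0 0 -0.5 0 0 0 -1;0 0 -0.5 0 0 0 -1;0 0 -0.5 0 0 0 -1;0 0 0 0 0 0 -1;0 0 0 0 0 0 -1;0 0 0 0 0 0 -1"

```text
time: 6.87
ee_pos: [0.5263, 0.2881, 0.2999]
tcp_rot: [-180.0, 0.0, 90.0]
wrist_force: [-1.2, -0.3, -1.4]
opening: 0.0002
grasp_force: 0.0
```

Block 1 gave about 6.8 N at 7.8 mm and 10 N at 11.4 mm, so it's the medium spring. Now block 2.

>>> carry_out --targets "-0.94 0 0 0 0 0 -1;-0.94 0 0 0 0 0 -1;-0.94 0 0 0 0 0 -1;-0.94 0 0 0 0 0 -1;-0.94 0 0 0 0 0 -1;-0.94 0 0 0 0 0 -1;-0.94 0 0 0 0 0 -1;-0.92 0 0 0 0 0 -1"

```text
time: 7.53
ee_pos: [0.5257, -0.0137, 0.2993]
tcp_rot: [-179.9, -0.0, 90.0]
wrist_force: [0.2, -0.1, 0.5]
opening: 0.0
grasp_force: 0.0
```

>>> carry_out --targets "0 0 0 0 0 0 -1;0 0 0 0 0 0 -1;0 0 0.23 0 0 0 -1;0 0 0.23 0 0 0 -1;0 0 0.23 0 0 0 -1;0 0 0.23 0 0 0 -1;0 0 0.23 0 0 0 -1;0 0 0 0 0 0 -1"

```text
time: 8.2
ee_pos: [0.5258, -0.0113, 0.252]
tcp_rot: [-179.8, -0.0, 90.1]
wrist_force: [-0.9, -0.2, 0.2]
opening: -0.0003
grasp_force: 0.0
```

```bash
python3 - <<'E'
from h import *
o=monitor.get_obs();im=np.vstack([camera('wrist'),camera('top')[100:300]]);cv2.imwrite('pics/w2.png',im[:,:,::-1])
c=get_calibration('wrist');o=monitor.get_obs();print(o['ee_pos'],o['wrist_force'],c['view'].tolist())
E
```

```text
[ 0.5262248  -0.01154328  0.25416409] [0.10390904 0.54129215 0.90173253] [[0.9999992759006842, -0.0002745676392063073, -0.0011716700559500897, -0.5255965058779998], [7.7843099361641e-05, -0.9568266437004328, 0.290659195356724, -0.006366116124370128], [-0.001200890736241735, -0.290659076097028, -0.956825929489718, 0.2331963331113491], [0.0, 0.0, 0.0, 1.0]]
```

View pics/w2.png

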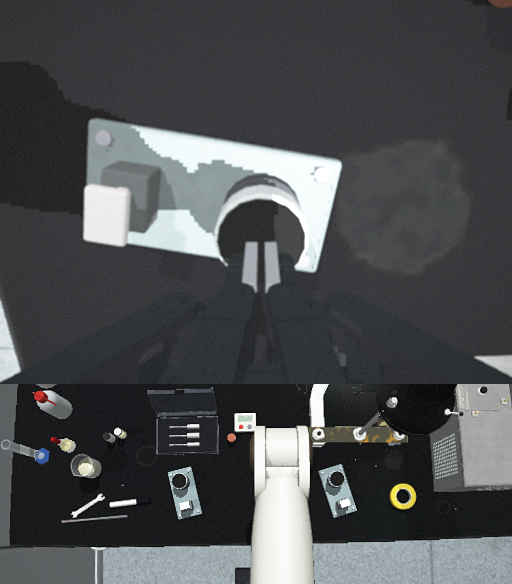

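The fingertips are at about (262,265), over the middle of pad 2 (columns 217–307). Block 1 is unmoved in the top view.

>>> carry_out --targets "0 0 0.15 0 0 0 -1;0 0 0.15 0 0 0 -1;0 0 0.15 0 0 0 -1;0 0 0.1 0 0 0 -1;0 0 0.1 0 0 0 -1;0 0 0.08 0 0 0 -1;0 0 0 0 0 0 -1;0 0 0 0 0 0 -1"

```text
time: 8.97
ee_pos: [0.5263, -0.0119, 0.2256]
tcp_rot: [-180.0, 0.0, 90.0]
wrist_force: [-1.9, -0.0, 3.2]
opening: 0.0001
grasp_force: 1.5
```

>>> carry_out --targets "0 0 0 0 0 0 -1;0 0 0 0 0 0 -1;0 0 0 0 0 0 -1;0 0 0 0 0 0 -1;0 0 0 0 0 0 -1;0 0 0 0 0 0 -1;0 0 0 0 0 0 -1;0 0 0 0 0 0 -1"

```text
time: 9.63
ee_pos: [0.5264, -0.0119, 0.2255]
tcp_rot: [180.0, 0.0, 90.0]
wrist_force: [-2.4, -0.6, 3.3]
opening: -0.0
grasp_force: 1.5
```

>>> carry_out --targets "0 0 0.1 0 0 0 -1;0 0 0 0 0 0 -1;0 0 0 0 0 0 -1;0 0 0 0 0 0 -1;0 0 0 0 0 0 -1;0 0 0 0 0 0 -1;0 0 0 0 0 0 -1;0 0 0 0 0 0 -1"

```text
time: 10.3
ee_pos: [0.5266, -0.0119, 0.2217]
tcp_rot: [180.0, 0.0, 90.0]
wrist_force: [1.5, -0.7, 4.7]
opening: 0.0
grasp_force: 2.2
```

>>> carry_out --targets "0 0 -0.2 0 0 0 -1;0 0 -0.3 0 0 0 -1;0 0 -0.5 0 0 0 -1;0 0 -0.5 0 0 0 -1;0 0 -0.5 0 0 0 -1;0 0 0 0 0 0 -1;0 0 0 0 0 0 -1;0 0 0 0 0 0 -1"

```text
time: 10.97
ee_pos: [0.5261, -0.0118, 0.3012]
tcp_rot: [-179.9, -0.0, 90.0]
wrist_force: [-0.0, 0.2, 0.2]
opening: 0.0001
grasp_force: 0.0
```

Block 2 gave 3.3 N at 7.5 mm and 4.7 N at 11.3 mm (about 0.38 N/mm), so it's the soft one. I'll press block 3 too, as the task asks.

>>> carry_out --targets "-0.7 0 0 0 0 0 -1;-0.7 0 0 0 0 0 -1;-0.7 0 0 0 0 0 -1;-0.7 0 0 0 0 0 -1;-0.7 0 0 0 0 0 -1;-0.7 0 0 0 0 0 -1;-0.63 -0.08 0 0 0 0 -1;0 0 0 0 0 0 -1"

```text
time: 11.63
ee_pos: [0.5223, -0.2084, 0.2999]
tcp_rot: [-179.9, 0.0, 89.8]
wrist_force: [0.7, -0.2, 0.2]
opening: 0.0001
grasp_force: 0.0
```

>>> carry_out --targets "0 0 0 0 0 0 -1;0 0 0 0 0 0 -1;0 0 0.23 0 0 0 -1;0 0 0.23 0 0 0 -1;0 0 0.23 0 0 0 -1;0 0 0.23 0 0 0 -1;0 0 0.23 0 0 0 -1;0 0 0 0 0 0 -1"

```text
time: 12.3
ee_pos: [0.5227, -0.2046, 0.2528]
tcp_rot: [-179.8, -0.1, 90.0]
wrist_force: [-0.5, -0.4, -0.4]
opening: -0.0002
grasp_force: 0.0
```

```bash
python3 - <<'E'
from h import *
im=np.vstack([camera('wrist'),camera('top')[100:300]]);cv2.imwrite('pics/w3.png',im[:,:,::-1])
o=monitor.get_obs();print(o['ee_pos'],o['wrist_force'])
E
```

```text
[ 0.52303329 -0.20490756  0.25496201] [0.23765478 0.67699188 0.01186078]
```

View pics/w3.png

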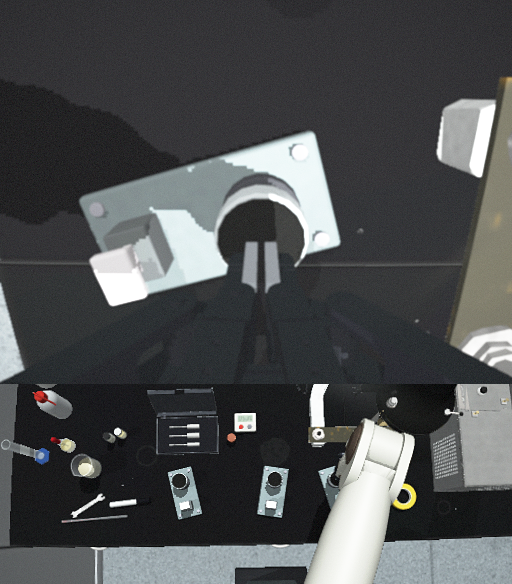

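The fingertips are centred over pad 3 (columns 216–308). Blocks 1 and 2 haven't moved.

>>> carry_out --targets "0 0 0.15 0 0 0 -1;0 0 0.15 0 0 0 -1;0 0 0.15 0 0 0 -1;0 0 0.1 0 0 0 -1;0 0 0.1 0 0 0 -1;0 0 0.08 0 0 0 -1;0 0 0 0 0 0 -1;0 0 0 0 0 0 -1"

```text
time: 13.07
ee_pos: [0.523, -0.205, 0.227]
tcp_rot: [180.0, 0.0, 90.0]
wrist_force: [-4.2, 1.7, 10.0]
opening: 0.0
grasp_force: 4.7
```

>>> carry_out --targets "0 0 0 0 0 0 -1;0 0 0 0 0 0 -1;0 0 0 0 0 0 -1;0 0 0 0 0 0 -1;0 0 0 0 0 0 -1;0 0 0 0 0 0 -1;0 0 0 0 0 0 -1;0 0 0 0 0 0 -1"

```text
time: 13.73
ee_pos: [0.523, -0.2051, 0.2272]
tcp_rot: [180.0, 0.0, 90.0]
wrist_force: [-2.8, 2.1, 8.7]
opening: 0.0001
grasp_force: 4.6
```

>>> carry_out --targets "0 0 -0.2 0 0 0 -1;0 0 -0.3 0 0 0 -1;0 0 -0.5 0 0 0 -1;0 0 -0.5 0 0 0 -1;0 0 -0.4 0 0 0 -1;0 0 0 0 0 0 -1;0 0 0 0 0 0 -1;0 0 0 0 0 0 -1"

```text
time: 14.4
ee_pos: [0.5231, -0.205, 0.3017]
tcp_rot: [-180.0, -0.0, 90.0]
wrist_force: [-0.3, -0.0, 0.6]
opening: 0.0002
grasp_force: 0.0
```

Block 3 gave 9 N at 5.8 mm, so it's the hard one. Block 2 is the softest, and its tag is at (0.448, 0.002).

>>> carry_out --targets "0.74 -0.27 0 0 0 0 -1;0.74 -0.27 0 0 0 0 -1;0.74 -0.27 0 0 0 0 -1;0.74 -0.27 0 0 0 0 -1;0.74 -0.27 0 0 0 0 -1;0.74 -0.27 0 0 0 0 -1;0.73 -0.25 0 0 0 0 -1;0 0 0 0 0 0 -1"

```text
time: 15.07
ee_pos: [0.4467, 0.005, 0.3014]
tcp_rot: [-179.9, -0.1, 90.2]
wrist_force: [0.1, -0.5, 0.1]
opening: 0.0003
grasp_force: 0.0
```

>>> carry_out --targets "0 0 0 0 0 0 -1;0 0 0 0 0 0 -1;0 0 0.23 0 0 0 -1;0 0 0.23 0 0 0 -1;0 0 0.23 0 0 0 -1;0 0 0.23 0 0 0 -1;0 0 0.23 0 0 0 -1;0 0 0 0 0 0 -1"

```text
time: 15.73
ee_pos: [0.4478, 0.0015, 0.2537]
tcp_rot: [-179.8, 0.0, 90.0]
wrist_force: [0.3, 0.4, -0.6]
opening: -0.0002
grasp_force: 0.0
```

```bash
python3 - <<'E'
from h import *
im=np.vstack([camera('wrist'),camera('top')[100:300]]);cv2.imwrite('pics/w4.png',im[:,:,::-1])
o=monitor.get_obs();print(o['ee_pos'],o['wrist_force'])
E
```

```text
[0.44822951 0.00162187 0.25577662] [ 0.52362575  0.3130558  -0.48886844]
```

View pics/w4.png

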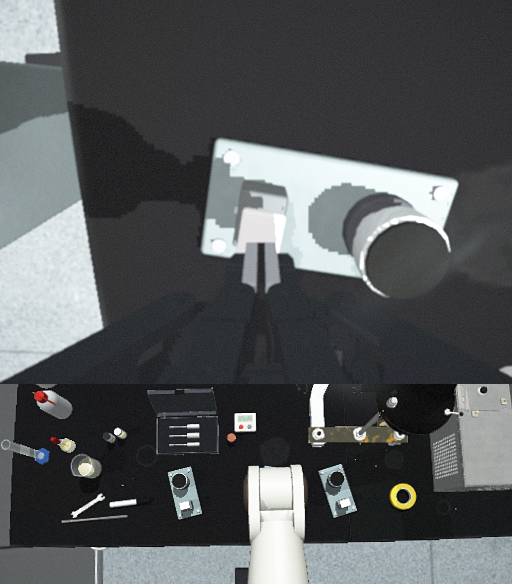

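The fingertips are over the tag of block 2, which shows at (262,225) just behind them. I'll push it down slowly.

>>> carry_out --targets "0 0 0.2 0 0 0 -1;0 0 0.2 0 0 0 -1;0 0 0.15 0 0 0 -1;0 0 0.15 0 0 0 -1;0 0 0.15 0 0 0 -1;0 0 0.13 0 0 0 -1;0 0 0 0 0 0 -1;0 0 0 0 0 0 -1"

```text
time: 16.5
ee_pos: [0.4483, 0.0017, 0.2167]
tcp_rot: [-180.0, -0.0, 90.0]
wrist_force: [1.0, -0.6, 0.4]
opening: 0.0
grasp_force: 0.0
```

>>> carry_out --targets "0 0 0.03 0 0 0 -1;0 0 0.02 0 0 0 -1;0 0 0 0 0 0 -1;0 0 0 0 0 0 -1;0 0 0 0 0 0 -1;0 0 0 0 0 0 -1;0 0 0 0 0 0 -1;0 0 0 0 0 0 -1"

```text
time: 17.17
ee_pos: [0.4483, 0.0017, 0.2163]
tcp_rot: [180.0, -0.0, 90.0]
wrist_force: [-5.8, -0.5, 14.9]
opening: 0.0
grasp_force: 7.4
```

The force has risen to 15 N at a tip height of 43 mm, so the tag is on its stop. I'll withdraw and check.

>>> carry_out --targets "0 0 -0.2 0 0 0 -1;0 0 -0.5 0 0 0 -1;0 0 -0.8 0 0 0 -1;0 0 -0.8 0 0 0 -1;0 0 -0.8 0 0 0 -1;0 0 -0.8 0 0 0 -1;0 0 -0.5 0 0 0 -1;0 0 0 0 0 0 -1"

```text
time: 17.83
ee_pos: [0.4487, 0.0017, 0.3956]
tcp_rot: [179.6, -0.0, 90.0]
wrist_force: [-0.6, 0.2, 0.6]
opening: 0.0004
grasp_force: 0.0
```

>>> carry_out --targets "0 -0.6 0 0 0 0 -1;0 -0.6 0 0 0 0 -1;0 -0.6 0 0 0 0 -1;0 -0.6 0 0 0 0 -1;0 0 0 0 0 0 -1;0 0 0 0 0 0 -1;0 0 0 0 0 0 -1;0 0 0 0 0 0 -1"

```text
time: 18.5
ee_pos: [0.353, 0.0017, 0.3906]
tcp_rot: [-180.0, -0.0, 90.0]
wrist_force: [-0.5, 0.1, 0.0]
opening: 0.0001
grasp_force: 0.0
```

```bash
python3 - <<'E'
from h import *
S=camera('scene');T=camera('top')
cv2.imwrite('pics/f.png',np.vstack([cv2.resize(S[130:310,130:350],(792,648))[:390],cv2.resize(T[165:250,150:370],(792,306))])[:590,:,::-1])
o=monitor.get_obs();print(o['time'],o['ee_pos'],o['wrist_force'])
ct,cs=get_calibration('top'),get_calibration('scene')
for b,a in(((186,173),(186,222)),((288,269),(344,219))):
    A,_=blob(T,a,10,225,255);B,_=blob(S,b,11,225,255);print(tri(ct,A,cs,B))
E
```

```text
18.6 [0.35299166 0.00172938 0.39068046] [ 0.23429865 -0.44351324 -0.38293775]
(array([0.44688173, 0.27035019, 0.0680441 ]), np.float64(0.008436497122904257))
(array([ 0.4467117 , -0.22651826,  0.06102022]), np.float64(0.0005017150883124716))
```

View pics/f.png

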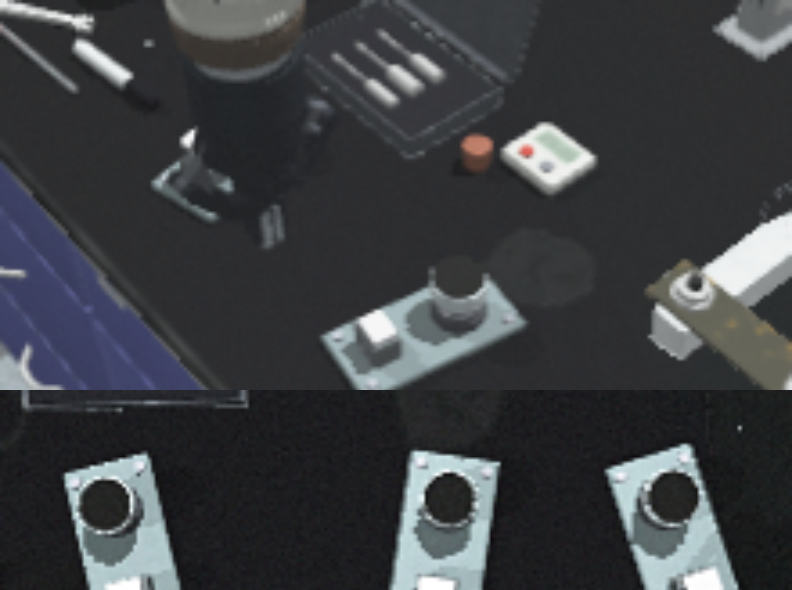

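The tag of block 2 is now clearly lower than before. The tags of blocks 1 and 3 are still up, no block has moved, and the hand is clear.

```bash
python3 -c "
from workcell import bot
print(bot.job_done())"
```

```text
the job is handed in; nothing more can be done
None
```

I pressed the three pads from left to right and found the middle block softest (about 0.38 N/mm), so I pushed its white tag fully down, left the other two tags up, drew the hand clear and handed the job in; no verdict was shown.

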